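Index the bottle carousel by one notch

ROBOT

A 7-joint arm with a two-finger parallel gripper is mounted at the origin on a cart in front of the work surface, level with it; the furniture and walls round the work are solid. World frame = base frame: x ahead of the robot, y to its left, z up, the work surface at z = 0. Lengths are in m, angles in rad, forces in N, time in s.
With the tool pointing down it reaches from about 0.4 to 0.85 m from the base axis. Payload 4.5 kg.
Tool frame: the origin (TCP) lies at the very end of the fingers, on their centre line; the grasp point (between the pads) lies 19 mm behind it (tcp_to_grasp is the distance from the TCP to the grasp point, in m); z points along the fingers, y is the line along which they close (so a half turn about z gives the same grasp; the last joint's range is limited). The gripper opens to 85 mm and grips with 20 to 120 N. Pads are 22 mm wide; open, the fingers measure 114 mm over their backs; the gripper's body (76 mm by 85 mm) begins 54 mm behind the grasp point. The pads swing forward as they close: fully open they stand 13 mm farther back than shut.
Start: joints at [1.299, 0.689, -0.195, 1.565, 0.157, 0.902, -0.215], TCP at [0.188, -0.596, 0.197] pointing down, gripper open.
Joint ranges: [-3.01, 3.01], [-0.46, 2.08], [-1.47, 1.51], [0.13, 2.56], [-1, 4.14], [0.04, 2.09], [-2.66, 2.66]. Speed limits (rad/s): [2.57, 2.57, 3.14, 3.14, 3.14, 3.14, 3.14].

INTERFACE

Orientations are given as a rotation vector (axis times angle).
In Python, from rig import state, camera, camera_info, close_job, tcp_to_grasp gives the robot as it stands.
- The arm moves only by the tool carry_out, never from a script. Its argument "motion" is a list of rows, each a list of 5 numbers: the shift along the tool's x, y, z in mm, then the turn about the tool's z in units of 8 degrees (1.0 is 8 degrees), then the finger opening in mm, from 0 to 85.4. In form: [[x, y, z, twist, gripper], ...]. A call has exactly 10 rows; each row shifts and turns the commanded pose from where the row before left it, along the tool's axes as they then stand; what a row does not reach is not made up. A row lasts 1/10 s, in which the tool goes at most 50 mm and 8.59 degrees, less where a joint would pass 70% of its speed; a pose out of reach is approached as far as the arm can. A call is refused whole if a number of a shift passes 50 or a number of a turn 1, either way. A call with a gripper value outside its range is refused whole. The fingers move at their own pace and stop on an object; "force" is the grip in N (left out, the last holds). Time passes only in rows, so rows that do not move let the fingers close, or fill a call up. It gives the time, the measured TCP pose, the force, the opening and the grip force at its end, in the units of the state.
- state(): the state, without advancing time (a new reading comes with each control period).
- camera(name): name is "side" or "top"; returns (picture, depth): 420x560x3 uint8, red, green, blue; 420x560 float32, m along the optical axis (not along the pixel's ray), 0 where there is no reading.
- camera_info(name): a dict with "K" (3x3 intrinsics, pixels), "k1" (the pictures are not rectified: a ray, as slopes to the right and down, at radius r is drawn at 1 + k1 r^2 times it, then the intrinsics apply), "R" (3x3) and "t" (3): a world point X has camera coordinates R X + t. Camera axes: x right, y down, z forward; pixel columns grow to the right and rows downward; lengths in m; the calibration is good to about 2 mm. A picture is of the moment at which its call begins. camera_info takes no time and is no camera call.
- close_job(): hands the job in; it is judged then, once.
The state is a dict: "time": time; "qpos": joint angles; "dq": joint speeds; "joint_torque": joint torques, N m; "tcp_pos": TCP position; "tool_rot": TCP orientation; "ft_force": force on the tool from outside, world axes, zero at the start; "wrist_torque": the same for the moment, N m; "opening": opening from 0.0 (shut) to 1.0 (fully open); "grip_force": force on a finger pad.
Only numpy, scipy, OpenCV 4.12 (cv2) and the standard library are available. Lean on these libraries where they do the work, as an engineer would, in place of code of your own. Each camera call takes 0.05 s, during which the arm holds its last target. There are 200 camera calls.

TASK

The bottle carousel is locked by a spring plunger, the dished grey cap at its edge. Press the plunger gently in with the closed fingertips and, keeping it in, turn the carousel anticlockwise (seen from above) to the very next notch, not past it; then let the plunger spring up so that it locks there, and move clear. Do not grip or lift anything, do not touch the three bottles on the carousel, which must stay standing in their wells, and leave the other objects where they are.

Things in the scene. Friction and masses are not known exactly. Their poses are not given: they have to be found in the camera images.
- base: round steel base of the carousel, 260 mm across, fixed to the table; origin on the turning axis at table height. Its upper rim is a flat steel ring from 108 to 130 mm radius, top 27 mm up, cut by six open notches 60 degrees apart
- hub_top (a point): centre of the carousel's hub, on the turning axis, 32 mm above the table; its axes turn with the carousel: z up, the plunger lies 74 mm out along its -x
- carousel (a joint): angle of the carousel disc (aluminium, 192 mm across, top 20 mm above the table) in rad: about 0 at the start (up to 0.015 of play in a notch either way), growing anticlockwise seen from above; the next notch anticlockwise is at 1.047. It turns easily (about 1 N at the cap with the plunger well in) and stays where it is left
- plunger (a joint): how far the plunger is pressed down, m: 0 up, 0.012 at the bottom stop; spring 2.5 N at 0, 5.5 N at 0.012. A tapered steel key on its outer side stands in a notch of the ring; pressed deeper than 0.007 it is under the ring and the carousel can turn. Let go between notches it rests under the ring at 0.007; let go within 0.03 rad of a notch it springs up, centres and locks
- cap_centre (a point): floor centre of the plunger's dished cap, where to press: grey round cap 56 mm across at the carousel's edge, 74 mm from the turning axis, moving with carousel and plunger. The dish is 49 mm across, 6 mm deep, with a raised rim; its floor is 38 mm above the table with the plunger up. Closed fingertips fit in; the rim then also carries the carousel round
- bottle_a: white dropper bottle with a blue cap, cap to floor 67 mm tall, body 26 mm across; origin at the centre of its underside; loose, stands upright in well_a, a ring well 14 mm deep with 1.5 mm play
- well_a (a point): floor centre of the well of bottle_a on the carousel, 20 mm above the table, 70 mm from the axis, in the half away from the plunger
- bottle_b: white dropper bottle with a red cap, cap to floor 67 mm tall, body 26 mm across; origin at the centre of its underside; loose, stands upright in well_b, a ring well 14 mm deep with 1.5 mm play
- well_b (a point): floor centre of the well of bottle_b on the carousel, 20 mm above the table, 70 mm from the axis, in the half away from the plunger
- bottle_c: white dropper bottle with a blue cap, cap to floor 67 mm tall, body 26 mm across; origin at the centre of its underside; loose, stands upright in well_c, a ring well 14 mm deep with 1.5 mm play
- well_c (a point): floor centre of the well of bottle_c on the carousel, 20 mm above the table, 70 mm from the axis, in the half away from the plunger
- timer: bystander: round white kitchen timer with a red knob, 64 mm across, 39 mm tall, loose; origin under its centre
- dropper: bystander: brown dropper bottle with a black rubber teat, 34 mm across, 102 mm tall, loose; origin under its centre
- cassette: bystander: flat white test cassette, 22x72x6 mm, loose; origin under its centre
There are look-alikes about, which are no part of the job. Leave any pink look-alike of the bottle_a alone.

How it is judged:
On the way, in this order (a step that is already met when the one before it is completed fails the run):
1. the fingertips press the plunger in (7.5 mm or more) while the carousel still stands at its first notch (value of joint plunger above 0.0075 m and value of joint carousel below 0.15 rad and contact force between the fingers and plunger above 0.5 N), for 0.05 s.
2. the carousel is on its way, between the notches, with the plunger in (value of joint carousel between 0.3 and 0.9 rad and value of joint plunger above 0.005 m), for 0.05 s.
At the end, for the whole second after the job is handed in: the carousel stands still at the next notch anticlockwise (1.047 rad, within 0.04), the plunger has sprung up (within 2 mm) and locks it, and the three bottles stand upright in their wells (within 6 mm) (value of joint carousel between 1.007 and 1.087 rad and velocity of joint carousel between -0.05 and 0.05 rad/s and value of joint plunger below 0.002 m and horizontal distance between bottle_a and well_a below 0.006 m and height (world z) of bottle_a between 0.014 and 0.026 m and angle between each of bottle_a, bottle_b, bottle_c's own z axis and vertical below 0.15 rad and horizontal distance between bottle_b and well_b below 0.006 m and height (world z) of bottle_b between 0.014 and 0.026 m and horizontal distance between bottle_c and well_c below 0.006 m and height (world z) of bottle_c between 0.014 and 0.026 m); the robot touches nothing.
It fails at once if the plunger's cap is pinched or pressed with more than 35 N (contact force between the fingers and plunger above 35 N).
It fails at once if the carousel is turned past the next notch (beyond 1.3 rad) or clockwise (beyond -0.15 rad) (value of joint carousel above 1.3 rad or value of joint carousel below -0.15 rad).
It fails at once if a bottle is lifted out of its well (14 mm) or tipped (0.35 rad) (height (world z) of any of bottle_a, bottle_b, bottle_c above 0.034 m or angle between any of bottle_a, bottle_b, bottle_c's own z axis and vertical above 0.35 rad).
It fails at once if a bottle is touched by the robot (more than 1 N) (contact force between any of the fingers, the arm and bottle_a above 1 N or contact force between any of the fingers, the arm and bottle_b above 1 N or contact force between any of the fingers, the arm and bottle_c above 1 N).
It fails at once if the timer, brown dropper bottle or cassette is moved (more than 20 mm) (distance of any of timer, dropper, cassette from where it was at the start of the episode above 0.02 m).
It also fails if it takes over 35 s, if anything falls off the work surface, if the arm or the gripper's body presses on something with over 40 N, if the wrist force passes 120 N, or if a joint passes its speed limit or range.

## Working session

There is one attempt and no reset: what is moved stays moved. The work goes in short steps, Python scripts to look and compute and a tool call to move; the robot and the scene stay as the last step left them, time stands still between calls to the robot, and variables do not carry over. Pictures are saved under pics/ and viewed, at most 10 in all, crops included, and the job is handed in when it is done.

Besides the shell and the picture viewer there is one more tool, called after "Request:" as name(argument=value, ...) on one line, values as JSON. carry_out: Moves the arm, as the interface text tells. Its arguments: {"type":"object","properties":{"motion":{"type":"array","items":{"type":"array","items":{"type":"number"}}},"force":{"type":"number"}},"required":["motion"]}

```bash
mkdir -p pics && cat > h.py <<'E'
import numpy as np, cv2
from rig import state, camera, camera_info
def ray(name,uv):
    i=camera_info(name);K=np.array(i["K"]);R=np.array(i["R"]);t=np.array(i["t"]);k=i["k1"]
    d=(np.array(uv,float)-K[:2,2])/[K[0,0],K[1,1]];p=d.copy()
    for _ in range(20): p=d/(1+k*(p@p))
    return -R.T@t, R.T@np.array([*p,1])
def onplane(name,uv,z):
    o,d=ray(name,uv);return o+d*(z-o[2])/d[2]
def frompx(name,uv,depth):
    o,d=ray(name,uv);return o+d*depth
def proj(name,X):
    i=camera_info(name);K=np.array(i["K"]);c=np.array(i["R"])@X+np.array(i["t"]);p=c[:2]/c[2]
    p=p*(1+i["k1"]*(p@p));return K[:2,:2]@p+K[:2,2]
E
python3 - <<'E'
from h import *
for n in("top","side"):
    p,d=camera(n);np.savez(f"pics/{n}0.npz",p=p,d=d);cv2.imwrite(f"pics/{n}0.png",p[:,:,::-1])
    i=camera_info(n);print(n,i["K"],i["k1"],-np.array(i["R"]).T@np.array(i["t"]),i["R"])
print(state())
E
```

```text
top [[537.15620856   0.         275.1335753 ]
 [  0.         537.15620856 209.80129827]
 [  0.           0.           1.        ]] -0.012182019398948656 [0.21351177 0.01046635 1.50946182] [[ 0.0209171  -0.99978004  0.00153439]
 [-0.97914162 -0.0207955  -0.20211193]
 [ 0.20209938  0.00272521 -0.97936123]]
side [[531.00258784   0.         280.99814505]
 [  0.         531.00258784 201.45411447]
 [  0.           0.           1.        ]] -0.07187307589318989 [ 0.33968613 -1.19937295  0.73556306] [[ 9.92350880e-01 -1.23447127e-01  7.33089942e-04]
 [-6.03246290e-02 -4.90093861e-01 -8.69579753e-01]
 [ 1.07706405e-01  8.62884010e-01 -4.93791977e-01]]
{'time': 0.1, 'qpos': array([ 1.29882948,  0.68990838, -0.19450243,  1.56627506,  0.15727446,
        0.90249053, -0.21506332]), 'dq': array([-0.00218882, -0.00287871,  0.00077258, -0.00192607, -0.00029282,
       -0.00130793,  0.00100401]), 'joint_torque': array([-4.00397403e-03, -5.40602911e+01, -1.27182875e+00, -1.58986062e+01,
        9.36925120e-03,  4.38207513e-03, -1.47682852e-05]), 'tcp_pos': array([ 0.18789198, -0.59539767,  0.19594935]), 'tool_rot': array([-3.10329430e+00, -4.78313108e-01,  5.81835944e-04]), 'ft_force': array([0.1580601 , 0.90316354, 0.08784745]), 'wrist_torque': array([ 0.02978268,  0.00288332, -0.02219084]), 'grip_force': 0.0, 'opening': 0.9993101545864455}
```

View pics/top0.png

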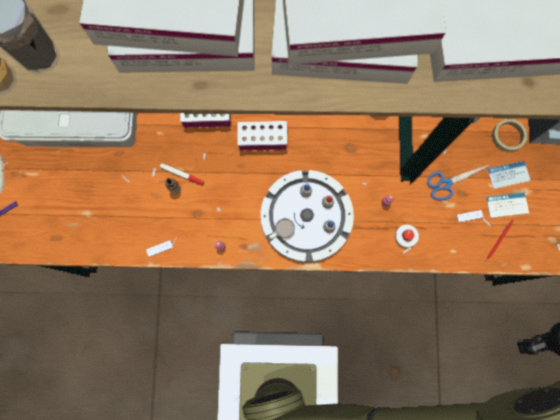

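View pics/side0.png

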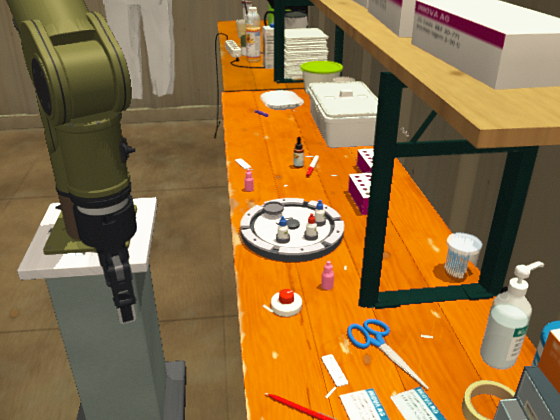

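The top view shows the carousel with its hub near (307,215), the cap at about (285,228) and the bottles at (306,189), (328,201) and (329,226). The timer is at (407,236). The side view shows the carousel near (292,225), with the cap at (273,208). There are pink look-alike bottles at top (387,201) and (220,246), which I'll leave alone. The only dished grey cap at the edge is the one at (285,228). I'll measure it and confirm with a crop.

```bash
python3 - <<'E'
from h import *
T=np.load("pics/top0.npz");S=np.load("pics/side0.npz")
a=cv2.resize(T["p"][160:270,250:365],None,fx=5,fy=5,interpolation=cv2.INTER_CUBIC)[:,:,::-1]
cv2.imwrite("pics/c1.png",a)
b=cv2.resize(S["p"][185:270,230:355],None,fx=6,fy=6,interpolation=cv2.INTER_CUBIC)[:,:,::-1]
cv2.imwrite("pics/c2.png",b)
for n,D,pts in(("top",T,[(285,228),(307,215),(306,189),(328,201),(329,226)]),("side",S,[(273,208),(292,223),(282,223),(311,220),(319,205)])):
    for q in pts: print(n,q,D["p"][q[1],q[0]],frompx(n,q,D["d"][q[1],q[0]]).round(4))
# not-orange blob = base outline in the top view
h=cv2.cvtColor(T["p"],cv2.COLOR_RGB2HSV);m=(h[:,:,1]<110).astype(np.uint8);m[:165]=0;m[268:]=0;m[:,:255]=0;m[:,360:]=0
c=max(cv2.findContours(m,cv2.RETR_EXTERNAL,cv2.CHAIN_APPROX_NONE)[0],key=cv2.contourArea)
e=cv2.fitEllipse(c);print(e,onplane("top",e[0],.02),onplane("top",e[0],.027))
E
```

```text
top (285, 228) [176 169 160] [ 0.467  -0.014   0.0329]
top (307, 215) [109 110 107] [ 0.5054 -0.075   0.0322]
top (306, 189) [ 61  75 103] [ 0.5724 -0.0697  0.0643]
top (328, 201) [116  66  57] [ 0.5383 -0.1302  0.0701]
top (329, 226) [73 81 97] [ 0.4692 -0.1332  0.0671]
side (273, 208) [158 149 140] [ 0.4672 -0.0098  0.0366]
side (292, 223) [107 110 105] [ 0.5071 -0.0814  0.0318]
side (282, 223) [ 41  67 116] [ 0.474  -0.1428  0.0723]
side (311, 220) [166  40  21] [ 0.5439 -0.1398  0.0735]
side (319, 205) [ 69 117 195] [ 0.5755 -0.0745  0.0751]
((306.6311340332031, 216.51763916015625), (91.71067810058594, 94.89656829833984), 164.80548095703125) [ 0.50339856 -0.07473576  0.02      ] [ 0.50203618 -0.07433534  0.027     ]
```

View pics/c1.png

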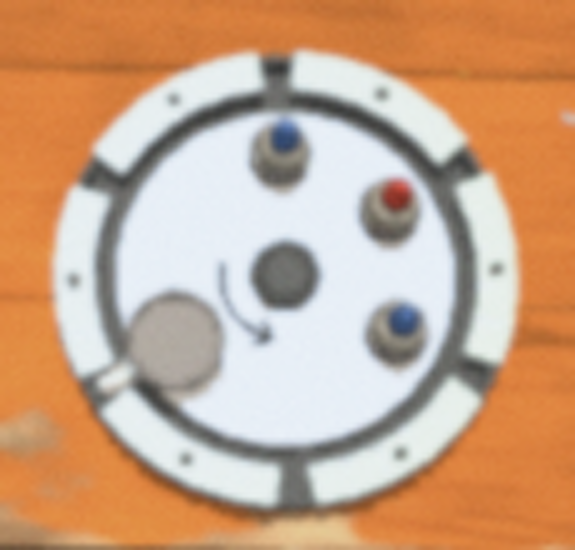

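View pics/c2.png

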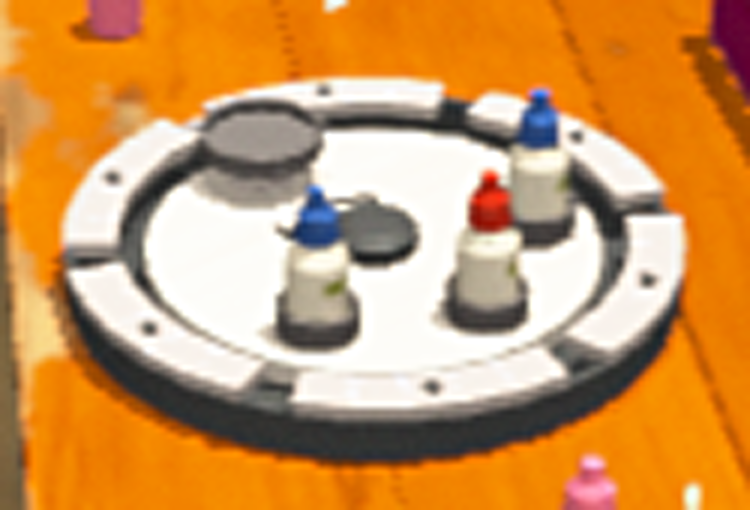

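The crops show the dished grey cap centred at c1 (175,341), which is top (285,228), with its key in the lower-left notch. The hub is at top (307,215). The next notch anticlockwise is the nearest one, at c1 (295,485). The arrow on the disc agrees.

```bash
python3 - <<'E'
from h import *
from scipy.spatial.transform import Rotation as Ro
def tri(u,v):
    A=[];b=[]
    for n,q in(("top",u),("side",v)):
        o,d=ray(n,q);d/=np.linalg.norm(d);P=np.eye(3)-np.outer(d,d);A.append(P);b.append(P@o)
    return np.linalg.solve(sum(A),sum(b))
c1=lambda x,y:(x/5+250-.4,y/5+160-.4); c2=lambda x,y:(x/6+230-.42,y/6+185-.42)
cap=c1(175,341),c2(262,138); hub=c1(286,274),c2(377,229)
for nm,(u,v),z in(("cap",cap,.044),("hub",hub,.032)):
    print(nm,"tri",tri(u,v).round(4),"top",onplane("top",u,z).round(4),"side",onplane("side",v,z).round(4))
N=[onplane("top",c1(*q),.027)[:2] for q in((276,75),(462,163),(478,376),(296,485),(115,376),(100,175))]
C=np.mean(N,axis=0);print("notch centre",C)
for n in N: d=n-C;print(n.round(4),np.hypot(*d).round(4),np.degrees(np.arctan2(d[1],d[0])).round(1))
# depth: hub disc plate centre from cap depth
s=state();R=Ro.from_rotvec(s["tool_rot"]).as_matrix();print(R.round(3))
T=np.load("pics/top0.npz")["d"]
for q in((230,104),(230,60),(404,170),(404,120),(404,125)):
    print(q,frompx("top",q,T[q[1],q[0]]).round(3))
E
```

```text
cap tri [ 0.467  -0.0128  0.0395] top [ 0.4656 -0.0127  0.044 ] side [ 0.4667 -0.0203  0.044 ]
hub tri [ 0.5085 -0.0747  0.0281] top [ 0.5071 -0.0745  0.032 ] side [ 0.5082 -0.0807  0.032 ]
notch centre [ 0.50849076 -0.07576774]
[ 0.6239 -0.068 ] 0.1157 3.8
[ 0.5745 -0.1741] 0.1184 -56.1
[ 0.4523 -0.1825] 0.1206 -117.8
[ 0.3891 -0.0814] 0.1195 -177.3
[0.448  0.0202] 0.1134 122.2
[0.5631 0.0312] 0.1201 63.0
[[ 0.954  0.301 -0.001]
 [ 0.301 -0.954  0.002]
 [-0.    -0.002 -1.   ]]
(230, 104) [0.629 0.106 0.518]
(230, 60) [0.697 0.105 0.567]
(404, 170) [ 0.637 -0.347  0.049]
(404, 120) [ 0.802 -0.361  0.009]
(404, 125) [ 0.788 -0.361  0.005]
```

Request:
carry_out(motion=[[10,-10,0,0,0],[22,-24,0,0,0],[22,-24,0,0,0],[22,-24,0,0,0],[22,-24,0,0,0],[22,-24,0,0,0],[22,-24,0,0,0],[22,-24,0,0,0],[22,-24,0,0,0],[22,-24,0,0,0]], force=20)

```text
time: 1.1
tcp_pos: [0.3187, -0.3165, 0.1966]
tool_rot: [-3.105, -0.478, 0.0]
ft_force: [0.6, -0.0, -0.6]
opening: 0.003
grip_force: 0.0
```

Request:
carry_out(motion=[[23,-24,5,0,0],[25,-26,8,0,0],[25,-26,8,0,0],[25,-26,8,0,0],[25,-26,8,0,0],[25,-26,8,0,0],[25,-26,8,0,0],[25,-26,8,0,0],[25,-26,8,0,0],[10,-10,8,0,0]])

```text
time: 2.1
tcp_pos: [0.4698, -0.0126, 0.1192]
tool_rot: [-3.102, -0.487, -0.004]
ft_force: [-0.4, -0.7, -0.2]
opening: 0.004
grip_force: 0.0
```

```bash
python3 - <<'E'
from h import *
s=state();print(s["time"],s["tcp_pos"],s["ft_force"],s["qpos"].round(2))
p,d=camera("side");cv2.imwrite("pics/c3.png",cv2.resize(p[130:280,200:400],None,fx=4,fy=4,interpolation=cv2.INTER_CUBIC)[:,:,::-1])
E
```

```text
2.1 [ 0.4697869  -0.01262328  0.11923309] [-0.35998945 -0.66181782 -0.19999209] [-0.03  0.62 -0.06  2.11  0.09  0.41 -1.42]
```

View pics/c3.png

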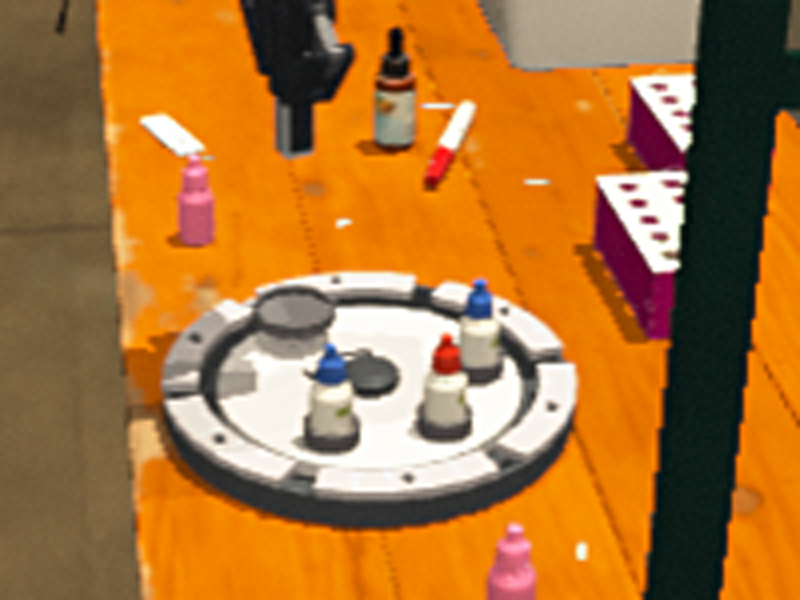

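The fingertips hang at c3 (297,152), directly above the cap at (295,308), and nothing else has moved. I'll check the tip's projection in the side view to remove the calibration bias.

```bash
python3 - <<'E'
from h import *
t=state()["tcp_pos"];u=proj("side",t);print("tcp predicted",u,"in crop",(u-[200,130])*4+1.5)
for c in((.467,-.015),(.467,-.020),(.467,-.0127)):
    u=proj("side",np.array([*c,.044]));print(c,(u-[200,130])*4+1.5)
E
```

```text
tcp predicted [273.88161579 180.41595722] in crop [297.02646317 203.16382888]
(0.467, -0.015) [294.0700148  307.72849085]
(0.467, -0.02) [294.92625114 311.58372553]
(0.467, -0.0127) [293.67794919 305.96317461]
```

Request:
carry_out(motion=[[-3,1,5,0,0],[0,0,10,0,0],[0,0,10,0,0],[0,0,10,0,0],[0,0,10,0,0],[0,0,10,0,0],[0,0,8,0,0],[0,0,5,0,0],[0,0,1,0,0],[0,0,0,0,0]])

```text
time: 3.15
tcp_pos: [0.4653, -0.0188, 0.0506]
tool_rot: [3.105, 0.479, -0.0]
ft_force: [-0.4, 0.8, 0.6]
opening: -0.002
grip_force: 0.0
```

The visible tip was about 50 crop pixels above where I predicted it, so I'll check again before touching anything.

```bash
python3 - <<'E'
from h import *
p,d=camera("side");q,e=camera("top");t=state()["tcp_pos"];print(t,state()["tool_rot"])
f=lambda im,r,c:cv2.resize(im[r:r+100,c:c+130],None,fx=6,fy=6,interpolation=cv2.INTER_CUBIC)[:,:,::-1].copy()
a=f(p,160,215);u=(proj("side",t)-[215,160])*6+2.5;cv2.circle(a,tuple(int(v) for v in u),4,(0,255,0),1)
print(u)
cv2.imwrite("pics/c4.png",a)
g=proj("side",t);print(d[int(g[1])-12:int(g[1])+3,int(g[0])],(np.array(camera_info("side")["R"])@t+camera_info("side")["t"])[2])
for r in range(int(g[1])-14,int(g[1])+3,2): print(r,frompx("side",(int(g[0]),r),d[r,int(g[0])]).round(4))
E
```

```text
[ 0.46552728 -0.01878823  0.0509541 ] [3.10476684e+00 4.78585045e-01 1.04928434e-03]
[348.82020133 272.45970844]
[1.337738  1.3344271 1.3450283 1.5274363 1.5226326 1.5165752 1.5088594
 1.4968995 1.438345  1.4012854 1.4047543 1.4086181 1.398963  1.3990668
 1.392652 ] 1.3703159852772118
190 [ 0.4624 -0.0337  0.1031]
192 [ 0.4627 -0.0306  0.0957]
194 [ 0.4631 -0.0267  0.0878]
196 [ 0.479   0.1253 -0.0027]
198 [ 0.4774  0.1106 -0.001 ]
200 [0.4707 0.0467 0.0287]
202 [0.4673 0.015  0.0406]
204 [0.4664 0.0074 0.0389]
206 [ 0.4655 -0.0006  0.0375]
```

View pics/c4.png

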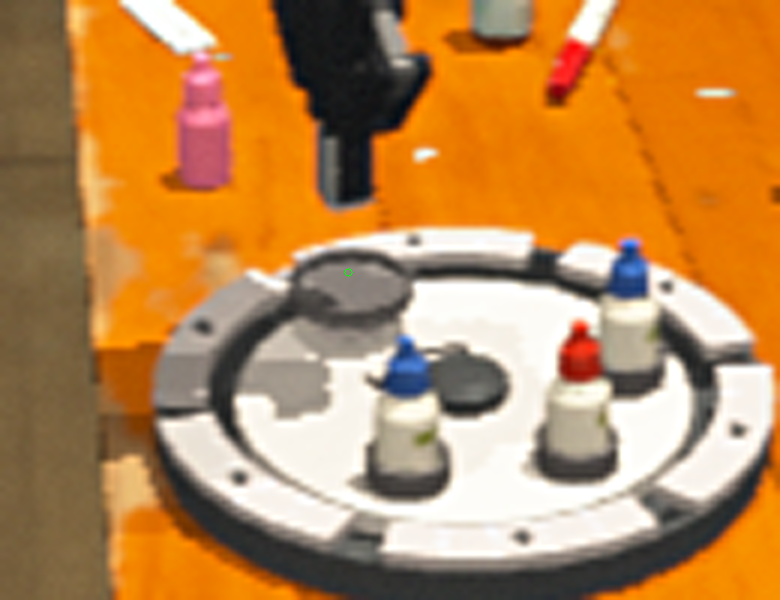

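By the camera the fingertip is at z≈0.087, while the arm reports a TCP z of 0.051. The two heights disagree by about 35 mm. In c4 the tip is at (347,205), well above the cap at (350,285). I'll go down in safe steps and watch the force: 20 mm could press the plunger by at most 7 mm.

Request:
carry_out(motion=[[0,0,2,0,0],[0,0,3,0,0],[0,0,3,0,0],[0,0,3,0,0],[0,0,3,0,0],[0,0,3,0,0],[0,0,2,0,0],[0,0,1,0,0],[0,0,0,0,0],[0,0,0,0,0]])

```text
time: 4.25
tcp_pos: [0.4653, -0.0188, 0.0307]
tool_rot: [3.105, 0.478, 0.0]
ft_force: [-0.2, -0.6, 0.1]
opening: 0.002
grip_force: 0.0
```

```bash
python3 - <<'E'
from h import *
p,d=camera("side");s=state();t=s["tcp_pos"];print(t,s["ft_force"])
a=cv2.resize(p[160:260,215:345],None,fx=6,fy=6,interpolation=cv2.INTER_CUBIC)[:,:,::-1]
cv2.imwrite("pics/c5.png",a)
for r in range(188,208): print(r,frompx("side",(273,r),d[r,273]).round(4))
E
```

```text
[ 0.46533425 -0.01885532  0.03077644] [0.61691322 0.32704323 0.69586069]
188 [ 0.4628 -0.0541  0.1196]
189 [ 0.4631 -0.0513  0.1153]
190 [ 0.463  -0.0517  0.1127]
191 [ 0.4653 -0.0302  0.0982]
192 [ 0.4653 -0.03    0.0952]
193 [ 0.4656 -0.0273  0.0909]
194 [ 0.4654 -0.0287  0.0887]
195 [ 0.465  -0.032   0.0877]
196 [ 0.4652 -0.0307  0.084 ]
197 [ 0.4657 -0.0255  0.0782]
198 [ 0.4651 -0.0311  0.0785]
199 [ 0.465  -0.0317  0.0759]
200 [ 0.4652 -0.0293  0.0716]
201 [ 0.4657 -0.0245  0.066 ]
202 [0.4701 0.0169 0.0394]
203 [0.4705 0.0204 0.0343]
204 [0.4696 0.012  0.0361]
205 [0.4688 0.005  0.0371]
206 [0.4684 0.0013 0.0362]
207 [ 0.468  -0.002   0.0351]
```

View pics/c5.png

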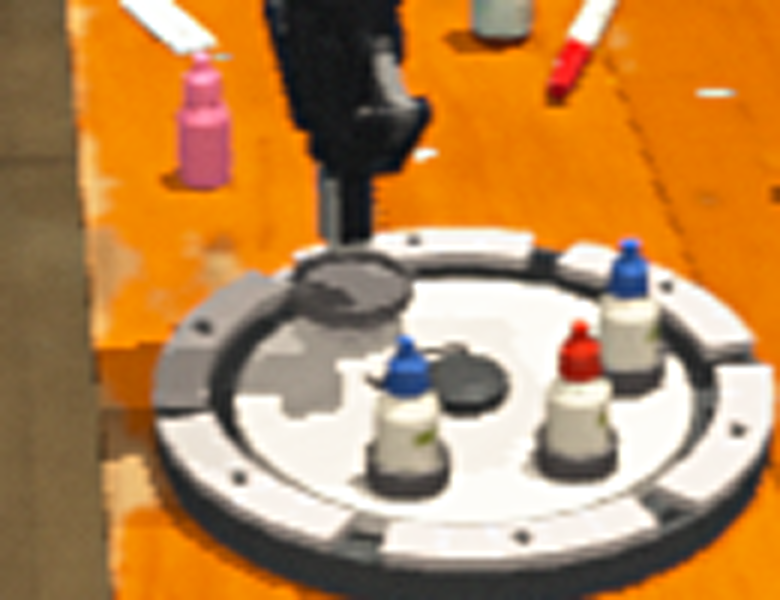

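The tip moved down as commanded, at c5 (350,245), and no force shows yet. It's still about 28 mm above the dish floor, so the offset is real and I'll rely on camera and force. It lines up with the cap centre at (350,285).

Request:
carry_out(motion=[[1,-1,2,0,0],[0,0,4,0,0],[0,0,4,0,0],[0,0,4,0,0],[0,0,4,0,0],[0,0,3,0,0],[0,0,1,0,0],[0,0,1,0,0],[0,0,0,0,0],[0,0,0,0,0]])

```text
time: 5.3
tcp_pos: [0.466, -0.0176, 0.0078]
tool_rot: [3.105, 0.478, 0.0]
ft_force: [1.9, 0.9, -0.4]
opening: 0.004
grip_force: 0.0
```

Request:
carry_out(motion=[[0,0,1,0,0],[0,0,1,0,0],[0,0,1,0,0],[0,0,1,0,0],[0,0,1,0,0],[0,0,1,0,0],[0,0,1,0,0],[0,0,0,0,0],[0,0,0,0,0],[0,0,0,0,0]])

```text
time: 6.3
tcp_pos: [0.4659, -0.0176, 0.0007]
tool_rot: [3.105, 0.478, 0.0]
ft_force: [-0.5, -0.3, 3.1]
opening: -0.001
grip_force: 1.6
```

Request:
carry_out(motion=[[0,0,1,0,0],[0,0,1,0,0],[0,0,1,0,0],[0,0,1,0,0],[0,0,1,0,0],[0,0,1,0,0],[0,0,0,0,0],[0,0,0,0,0],[0,0,0,0,0],[0,0,0,0,0]])

```text
time: 7.3
tcp_pos: [0.4659, -0.0176, -0.0053]
tool_rot: [3.105, 0.478, 0.0]
ft_force: [-0.0, 0.4, 4.6]
opening: 0.002
grip_force: 2.4
```

```bash
python3 - <<'E'
from h import *
for k in range(8):
    p,d=camera("side");s=state();print(s["tcp_pos"].round(4),s["ft_force"].round(2))
a=cv2.resize(p[160:260,215:345],None,fx=6,fy=6,interpolation=cv2.INTER_CUBIC)[:,:,::-1]
cv2.imwrite("pics/c6.png",a)
E
```

```text
[ 0.4659 -0.0176 -0.0053] [-1.24  0.43  4.86]
[ 0.4659 -0.0176 -0.0053] [ 0.44 -0.03  3.88]
[ 0.4659 -0.0176 -0.0053] [ 0.18 -0.14  4.48]
[ 0.4659 -0.0176 -0.0053] [-0.74 -0.24  4.76]
[ 0.466  -0.0176 -0.0053] [0.12 0.18 5.41]
[ 0.4659 -0.0176 -0.0053] [-1.81 -1.37  4.04]
[ 0.4659 -0.0176 -0.0053] [-0.15 -0.23  4.18]
[ 0.466  -0.0176 -0.0053] [-0.66  0.28  4.39]
```

View pics/c6.png

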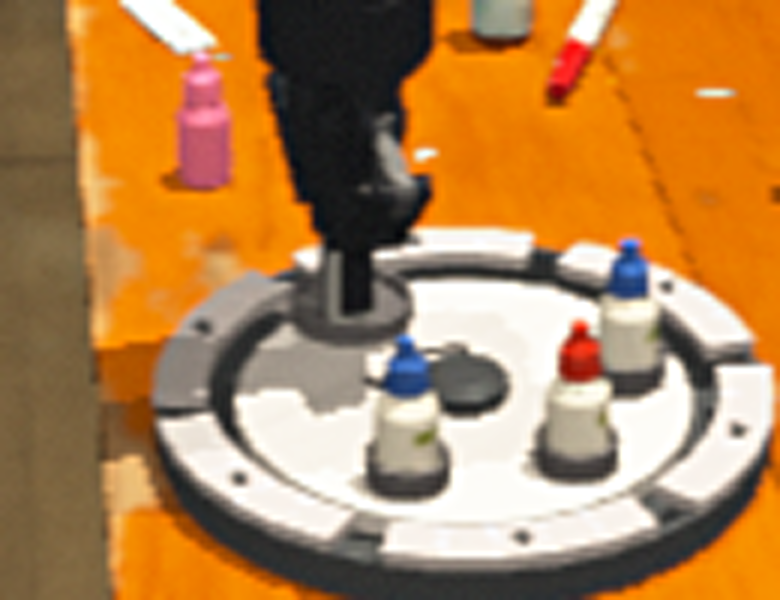

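The closed tips sit in the dish at c6 (350,310), and the cap has visibly gone down. The force of about 4.5 N corresponds to roughly 8 mm of travel. I'll press 2 mm further and start the arc about the hub axis.

Request:
carry_out(motion=[[0,0,1,0,0],[0,0,1,0,0],[0,0,0,0,0],[-3.6,1.2,0,0,0],[-3.5,1.4,0,0,0],[-3.4,1.6,0,0,0],[-3.3,1.8,0,0,0],[-3.2,2.0,0,0,0],[-3.1,2.1,0,0,0],[0,0,0,0,0]])

```text
time: 8.7
tcp_pos: [0.4505, -0.0338, -0.007]
tool_rot: [3.105, 0.477, 0.001]
ft_force: [0.7, -0.4, 4.8]
opening: 0.001
grip_force: 2.6
```

```bash
cat > cap.py <<'E'
from h import *
# plain look: key/cap position in both views, force and arc angle of the tool
F=[]
for k in range(4):
    p,d=camera("side" if k%2 else "top");s=state();F.append(s["ft_force"])
    cv2.imwrite("pics/now_%s.png"%("side" if k%2 else "top"),p[:,:,::-1])
t=s["tcp_pos"];v=t[:2]-[.5075,-.0765]
print(s["time"],t.round(4),np.mean(F,0).round(2),"r",np.hypot(*v).round(4),"ang",np.degrees(np.arctan2(v[1],v[0])).round(1)%360)
im=cv2.imread("pics/now_side.png");h=cv2.cvtColor(im,cv2.COLOR_BGR2HSV)
sub=np.zeros(h.shape[:2],np.uint8);sub[185:260,235:350]=1
# caps of the bottles give the carousel angle
for nm,m in(("red",((h[:,:,0]<6)|(h[:,:,0]>174))&(h[:,:,1]>170)),("blue",(h[:,:,0]>95)&(h[:,:,0]<125)&(h[:,:,1]>110))):
    n,l,st,c=cv2.connectedComponentsWithStats((m&(sub>0)).astype(np.uint8))
    for i in range(1,n):
        if st[i,4]>8:
            w=onplane("side",c[i],.078)[:2]-[.5075,-.079];print(nm,c[i].round(1),st[i,4],"r",np.hypot(*w).round(4),"ang",np.degrees(np.arctan2(w[1],w[0])).round(1))
E
python3 cap.py; python3 - <<'E'
import sys;sys.path.insert(0,".")
from h import *
# reference angles from the start picture
p=np.load("pics/side0.npz")["p"];h=cv2.cvtColor(p,cv2.COLOR_RGB2HSV)
sub=np.zeros(h.shape[:2],bool);sub[185:260,235:350]=1
for nm,m in(("red",((h[:,:,0]<6)|(h[:,:,0]>174))&(h[:,:,1]>170)),("blue",(h[:,:,0]>95)&(h[:,:,0]<125)&(h[:,:,1]>110))):
    n,l,st,c=cv2.connectedComponentsWithStats((m&sub).astype(np.uint8))
    for i in range(1,n):
        if st[i,4]>8:
            w=onplane("side",c[i],.078)[:2]-[.5075,-.079];print("ref",nm,c[i].round(1),st[i,4],"r",np.hypot(*w).round(4),"ang",np.degrees(np.arctan2(w[1],w[0])).round(1))
E
```

```text
8.9 [ 0.4506 -0.0337 -0.0071] [ 0.32 -1.31  5.22] r 0.0712 ang 143.1
red [316.6 215.4] 48 r 0.0715 ang -43.3
blue [316.2 201. ] 35 r 0.0668 ang 17.6
blue [291.  222.5] 51 r 0.0743 ang -100.4
ref red [311.5 218.7] 44 r 0.0727 ang -59.2
ref blue [319.5 205. ] 40 r 0.0682 ang -0.3
ref blue [282.3 221.5] 45 r 0.0743 ang -116.4
```

The carousel follows: the bottles have turned about 16.6° and the tool 18°. I'll carry on along the arc, stopping short of the notch.

Request:
carry_out(motion=[[-3.2,2.4,0,0,0],[-3.0,2.6,0,0,0],[-2.9,2.7,0,0,0],[-2.7,2.9,0,0,0],[-2.6,3.0,0,0,0],[-2.4,3.2,0,0,0],[-2.2,3.3,0,0,0],[-2.0,3.4,0,0,0],[-1.8,3.5,0,0,0],[0,0,0,0,0]])

```text
time: 9.9
tcp_pos: [0.438, -0.065, -0.0071]
tool_rot: [3.105, 0.477, 0.001]
ft_force: [0.0, -0.6, 4.9]
opening: 0.006
grip_force: 2.6
```

```bash
python3 cap.py
```

```text
10.1 [ 0.438  -0.0648 -0.0071] [ 0.95 -0.26  5.08] r 0.0705 ang 170.4
red [320.  209.3] 44 r 0.069 ang -18.4
blue [307.9 196.9] 35 r 0.0638 ang 43.3
blue [304.  221.1] 41 r 0.0732 ang -75.9
```

A rigid fit of the bottle caps gives about 42.8° of the 60°, so about 17° remain. I'll go 14° further and then refine.

Request:
carry_out(motion=[[-1.1,2.2,0,0,0],[-1.0,2.2,0,0,0],[-0.9,2.3,0,0,0],[-0.8,2.3,0,0,0],[-0.8,2.3,0,0,0],[-0.7,2.4,0,0,0],[-0.6,2.4,0,0,0],[0,0,0,0,0],[0,0,0,0,0],[0,0,0,0,0]])

```text
time: 11.1
tcp_pos: [0.4375, -0.0815, -0.0071]
tool_rot: [-3.105, -0.479, -0.001]
ft_force: [1.7, -0.3, 5.4]
opening: -0.006
grip_force: 2.6
```

```bash
cat > rot.py <<'E'
from h import *
def caps(name,h,box):
    sub=np.zeros(h.shape[:2],bool);sub[box[0]:box[1],box[2]:box[3]]=1;r=[]
    sr,sb=(170,110) if name=="side" else (90,70)
    for m in(((h[:,:,0]<8)|(h[:,:,0]>172))&(h[:,:,1]>sr),(h[:,:,0]>95)&(h[:,:,0]<130)&(h[:,:,1]>sb)):
        n,l,st,c=cv2.connectedComponentsWithStats((m&sub).astype(np.uint8))
        r+=[onplane(name,c[i],.078)[:2] for i in range(1,n) if st[i,4]>8]
    return np.array(r)
for name,box in(("side",(185,260,235,350)),("top",(172,262,262,352))):
    A=caps(name,cv2.cvtColor(np.load(f"pics/{name}0.npz")["p"],cv2.COLOR_RGB2HSV),box)
    B=caps(name,cv2.cvtColor(cv2.imread(f"pics/now_{name}.png"),cv2.COLOR_BGR2HSV),box)
    print(name,len(A),len(B))
    if len(A)==len(B)==3:
        for P in([0,1,2],[0,2,1]):
            b=B[P];a0=A-A.mean(0);b0=b-b.mean(0);z=np.sum((b0[:,0]+1j*b0[:,1])*np.conj(a0[:,0]+1j*a0[:,1]))
            R=np.array([[z.real,-z.imag],[z.imag,z.real]])/abs(z);print(P,np.degrees(np.angle(z)).round(2),"res mm",1e3*np.abs(a0@R.T-b0).max().round(5))
E
python3 cap.py; python3 rot.py
```

```text
11.3 [ 0.4376 -0.0815 -0.007 ] [ 0.94 -0.15  4.99] r 0.0701 ang 184.1
red [319.7 206.3] 39 r 0.068 ang -5.8
blue [302.6 195.1] 37 r 0.0647 ang 57.5
blue [309.8 219.6] 46 r 0.0737 ang -63.7
side 3 3
[0, 1, 2] 55.75 res mm 0.61
[0, 2, 1] -124.06 res mm 46.11
top 3 1
```

Request:
carry_out(motion=[[-0.3,1.2,0,0,0],[-0.3,1.2,0,0,0],[-0.2,1.2,0,0,0],[-0.2,1.2,0,0,0],[0,0,0,0,0],[0,0,0,0,0],[0,0,0,0,0],[0,0,0,0,0],[0,0,0,0,0],[0,0,0,0,0]])

```text
time: 12.3
tcp_pos: [0.438, -0.0861, -0.007]
tool_rot: [-3.104, -0.479, -0.002]
ft_force: [1.4, 0.8, 5.2]
opening: 0.002
grip_force: 2.6
```

```bash
python3 cap.py; python3 rot.py
```

```text
12.5 [ 0.438  -0.086  -0.0071] [1.21 0.85 5.16] r 0.0701 ang 187.8
red [319.6 205.3] 40 r 0.0681 ang -1.8
blue [301.  194.9] 33 r 0.064 ang 61.4
blue [311.1 219. ] 41 r 0.073 ang -60.4
side 3 3
[0, 1, 2] 59.45 res mm 0.61
[0, 2, 1] -120.57 res mm 46.54
top 3 1
```

The carousel is at 59.5°, inside the capture range. I'll raise the tips 6 mm while they stay in the dish. A force of about 3.5 N there means the key has entered the notch; zero means it's stuck under the ring.

Request:
carry_out(motion=[[0,0,-1,0,0],[0,0,-1,0,0],[0,0,-1,0,0],[0,0,-1,0,0],[0,0,-1,0,0],[0,0,-1,0,0],[0,0,0,0,0],[0,0,0,0,0],[0,0,0,0,0],[0,0,0,0,0]])

```text
time: 13.5
tcp_pos: [0.437, -0.0865, -0.0011]
tool_rot: [3.105, 0.479, -0.001]
ft_force: [3.1, 0.8, 4.4]
opening: 0.001
grip_force: 1.8
```

```bash
python3 cap.py; python3 rot.py
```

```text
13.7 [ 0.4369 -0.0866 -0.0011] [2.78 0.91 3.79] r 0.0713 ang 188.1
red [319.6 205.3] 40 r 0.0681 ang -1.8
blue [301.  194.9] 33 r 0.064 ang 61.4
blue [311.2 218.9] 40 r 0.0729 ang -60.1
side 3 3
[0, 1, 2] 59.53 res mm 0.8099999999999999
[0, 2, 1] -120.4 res mm 46.449999999999996
top 3 2
```

The force is 3.8 N with the tips up, so the plunger has risen into the notch. I'll ease off the rim and lift clear.

Request:
carry_out(motion=[[1,0.3,0,0,0],[0,0,-1,0,0],[0,0,-2,0,0],[0,0,-3,0,0],[0,0,-6,0,0],[0,0,-12,0,0],[0,0,-20,0,0],[0,0,-25,0,0],[0,0,-25,0,0],[0,0,-10,0,0]])

```text
time: 14.7
tcp_pos: [0.4375, -0.0871, 0.1043]
tool_rot: [3.105, 0.477, -0.001]
ft_force: [-0.5, 0.4, -0.4]
opening: -0.002
grip_force: 0.0
```

Request:
carry_out(motion=[[-5,10,-10,0,0],[-15,25,0,0,0],[-15,25,0,0,0],[-15,25,0,0,0],[-15,25,0,0,0],[-15,25,0,0,0],[-15,25,0,0,0],[-5,10,0,0,0],[0,0,0,0,0],[0,0,0,0,0]])

```text
time: 15.7
tcp_pos: [0.3941, -0.2772, 0.1128]
tool_rot: [-3.103, -0.48, 0.001]
ft_force: [-0.3, 0.1, -0.5]
opening: 0.0
grip_force: 0.0
```

```bash
python3 cap.py; python3 rot.py; python3 - <<'E'
import cv2
a=cv2.imread("pics/now_top.png")[160:270,250:365];b=cv2.imread("pics/now_side.png")[175:285,225:360]
f=lambda i:cv2.resize(i,None,fx=3.1,fy=3.1,interpolation=cv2.INTER_CUBIC)
cv2.imwrite("pics/c7.png",cv2.hconcat([f(a),f(b)]))
E
```

```text
15.9 [ 0.3944 -0.2772  0.1131] [ 0.27 -0.12 -0.05] r 0.2304 ang 240.6
red [319.5 205.3] 41 r 0.068 ang -1.6
blue [301.  194.9] 35 r 0.064 ang 61.3
blue [311.5 218.8] 43 r 0.0729 ang -59.4
side 3 3
[0, 1, 2] 59.84 res mm 1.09
[0, 2, 1] -120.01 res mm 46.080000000000005
top 3 3
[0, 1, 2] 59.88 res mm 0.5900000000000001
[0, 2, 1] -120.27 res mm 45.67
```

View pics/c7.png

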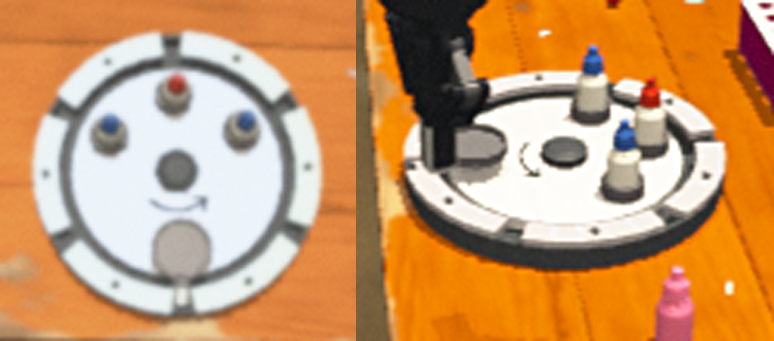

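The carousel is at 59.9°. In c7 the bright key stands in the near notch at (183,292), the bottles are upright in their wells, and the arm is clear and free of force.

```bash
python3 -c "
from rig import close_job;print(close_job())"
```

```text
the job is handed in; nothing more can be done
None
```

The job is handed in: the carousel measured 59.9° at the next notch anticlockwise, with the plunger up and locked, all three bottles standing in their wells, and the arm clear; no verdict came back.

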